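Hang the second rack bracket

TASK

The bench rack for steel bars has only one of its two red brackets fitted. Take the loose red bracket, feel its two claws into the two topmost slots of the bare upright, level with the fitted one, and press it down over the claws until it is fully home and its brass tongue has sprung out into the slot to lock it. Work by feel and do not force it (the claws bend at 80 N), and leave everything else on the bench where it lies.

Things in the scene. Friction and masses are not known exactly. Their poses are not given: they have to be found in the camera images.
- bracket_grip (a point): The loose red steel bracket, 0.45 to 0.7 kg, lying right way up. Point: inside its head, a solid block 36 mm long (x), 24 wide (y), 80 tall from the bench, the best place to hold it: 18 mm before the flat back face, 55 mm above the underside. x points from the bar to the claws, z up. Balance point 36 mm before the back face; held by the bar alone it tips in the grip when pushed
- bracket_back (a point): Point on the loose bracket's flat back face (bears on the upright), mid width, level with its underside. The bar, 24 mm wide and high, flat underneath, runs back (-x) from the head to 170 mm from here, with a 12 mm end stop standing up at its end. The spring tongue, 6 mm wide, stands 35 to 42 mm above this point
- bracket_claw (a point): Lower claw of the loose bracket: underside of its neck where it leaves the back face, mid width, 16 mm above bracket_back. An equal claw is 40 mm higher. Dark steel, 6 mm wide (y), sticking 12 mm out of the back face. Neck 12 mm high; at its outer end a lip hangs 8 mm lower. Gap from lip to back face 6.5 mm, tapering to 5 at the neck, so the upright's 4 mm wall is drawn tight as the bracket goes down; at home it droops by 1 to 2 degrees
- bracket_head (a point): Middle of the flat top of the loose bracket's head, 36 x 24 mm, 80 mm above the underside and 18 mm before the back face: the place to press down, over the claws
- tongue (a joint): Brass spring tongue in the bracket's back face above the lower claw. 0 = out, 5 mm proud of the back face; 0.007 m = fully in. It resists with 6 N at first and 11 N when flush with the back face, so hold the bracket against the upright with more than that until the lips have slid down behind the wall. It springs out under the slot's upper edge about 2 mm before home and then blocks lifting
- bracket: The loose bracket as a whole; origin in the middle of its underside, 85 mm before the back face (-x), same axes as bracket_grip
- post_b: The bare upright: galvanised channel 40 mm wide (y), 228 mm tall, open at the back, wall 4 mm. It is clamped tight to its shoe on the 8 mm foot plate, but through long holes: channel and slots stand up to 8 mm to either side (y) and up to 3 mm higher or lower than this frame says. Origin: foot of its front face, mid width. Slots 8 mm wide, 28 mm high, at 40 mm pitch up its middle
- post_b_home (a point): Point on the bare upright's front face, 134 mm above its foot, where bracket_back lies when the bracket is home, but for the channel's unknown offset (up to 8 mm in y, 3 mm in z, none in x, see post_b). x points into the upright (the way the claws enter), z up; the bracket's axes become parallel to these. The upright ends 94 mm above it
- post_b_slot (a point): Lower edge of the second slot from the top, front face of the bare upright, 16 mm above post_b_home, with the same unknown offset; the top slot's edge is 40 mm higher. Home = the claws' necks rest on these edges. A claw with its lip is 20 mm high, so it enters the 28 mm slot only if the bracket is 8 to 16 mm above home, with 1 mm play to either side
- post_a_home (a point): The same point as post_b_home on the other upright, 200 mm to one side (left or right), which already carries its red bracket, fixed: it reaches 170 mm out to -x from here, 24 mm wide, head 80 mm high
- bar1: bystander: dark square steel bar 14 x 240 x 14 mm lying on the bench before the rack's foot, below the brackets; origin at the centre of its underside, length along y
- bar2: bystander: bright square steel bar 14 x 240 x 14 mm beside bar1; origin at the centre of its underside, length along y
- plaster_face: bystander: white plaster cast of a face lying on the bench, about 180 mm long (x), 130 mm wide, 60 mm high; origin at the middle of its underside
- hammer: bystander: hammer lying on the bench, about 280 mm long
- brush: bystander: brush lying behind the rack, about 200 mm long
- pliers: bystander: pliers with a red and a yellow handle, about 180 mm long
Mind the look-alikes: they are no part of the job. What is shaped like the bracket but blue is not meant.

How it is judged (in metres and radians):
On the way, in this order (a step that is already met when the one before it is completed fails the run):
1. both claws have been put through the two topmost slots of the bare upright, the bracket still above home and the tongue pushed in (x of bracket_back in the frame of post_b_home between -0.004 and 0.004 m and y of bracket_back in the frame of post_b_home between -0.011 and 0.011 m and z of bracket_back in the frame of post_b_home between 0.0055 and 0.021 m and value of joint tongue above 0.0015 m and angle between the x axis of bracket_back and the x axis of post_b_home, either way round below 0.12 rad), for 0.05 s.
2. the bracket has been pressed down home: back face flush on the upright and the tongue sprung out into the slot (x of bracket_back in the frame of post_b_home between -0.0025 and 0.0025 m and y of bracket_back in the frame of post_b_home between -0.011 and 0.011 m and z of bracket_back in the frame of post_b_home between -0.006 and 0.006 m and value of joint tongue below 0.0015 m), for 0.1 s.
At the end, for the whole second after the job is handed in: The bracket hangs at rest, let go, in the two topmost slots of the bare upright: tongue out in the slot (within 1.5 mm), back face flush (2.5 mm), within 11 mm sideways and 6 mm in height of post_b_home (8 and 3 mm of it the channel's own offset), square (3.4 degrees) and upright (2.9 degrees) (all of step 2 and angle between the x axis of bracket_back and the x axis of post_b_home, either way round below 0.06 rad and angle between bracket_back's own z axis and vertical below 0.05 rad and linear speed of bracket below 0.02 m/s); the robot touches nothing.
It fails at once if bracket forced against the upright with more than 80 N (contact force between bracket and post_b above 80 N).
It fails at once if a bystander moved by more than 30 mm (distance of any of bar1, bar2, plaster_face, hammer, brush, pliers from where it was at the start of the episode above 0.03 m).
It also fails if it takes over 72 s, if anything falls off the work surface, if the arm or the gripper's body presses on something with over 40 N, if the wrist force passes 120 N, or if a joint passes its speed limit or range.

ROBOT

A 6-joint arm with a two-finger parallel gripper is mounted at the origin on the work surface. World frame = base frame: x ahead of the robot, y to its left, z up, the work surface at z = 0. Lengths are in mm, angles in rad, forces in N, time in s.
With the tool pointing down it reaches from about 300 to 875 mm from the base axis. Payload 6.4 kg.
Tool frame: the origin (TCP) lies midway between the tips of the shut fingers; the grasp point (between the pads) lies 19 mm behind it; z points along the fingers, y is the line along which they close (so a half turn about z gives the same grasp; the last joint's range is limited). The gripper opens to 88 mm and grips with 3 to 60 N. Pads are 18 mm wide; open, the fingers measure 123 mm over their backs; the gripper's body (75 mm by 187 mm) begins 45 mm behind the grasp point.
Start: joints at [1.108, 0.181, 1.607, -0, 1.354, -0.206], TCP at [146.03, 556.162, 238.714] pointing down, gripper open.
Joint ranges: [-2.99, 2.99], [-0.89, 2.07], [0.3, 2.58], [-1.14, 4.28], [0, 2.63], [-3.12, 3.12]. Speed limits (rad/s): [2.57, 2.57, 3.01, 3.14, 3.14, 3.14].

INTERFACE

Orientations are given as a rotation vector (axis times angle).
In Python, from bench import ctrl gives the robot as it stands.
- The arm moves only by the tool drive_tool, never from a script. Its argument "increments" is a list of rows, each a list of 7 numbers: the shift along the tool's x, y, z normalised to -1 to 1, where 1 is 0.03 m, then the turn, a rotation vector about the tool's x, y, z normalised to -1 to 1, where 1 is 4 degrees, then the closure, from 0 (fully open) to 1 (shut). A call has 1 to 12 rows; each row shifts and turns the commanded pose from where the row before left it, along the tool's axes as they then stand; what a row does not reach is not made up. A row lasts 1/8 s, in which the tool goes at most 62.5 mm and 10.7 degrees, less where a joint would pass 70% of its speed; a pose out of reach is approached as far as the arm can. A call with a number of a shift or a turn outside -1 to 1 is refused whole. A call with a gripper value outside its range is refused whole. The fingers move at their own pace and stop on an object; "squeeze" is the grip in N (left out, the last holds). Time passes only in rows, so rows that do not move let the fingers close. It gives the time, the measured TCP pose, the force, the opening and the grip force at its end, in the units of the state.
- ctrl.observe(): the state, without advancing time (a new reading comes with each control period).
- ctrl.read_camera(name): name is "side" or "top" or "wrist"; returns a dict with "color" (480x640x3 uint8, red, green, blue), "fx", "fy", "cx", "cy" (pixels), "dist" ([k1, k2, p1, p2, k3] as OpenCV has them; the pictures are not rectified), "R" (3x3) and "t" (3): a world point X has camera coordinates R X + t. Camera axes: x right, y down, z forward; pixel columns grow to the right and rows downward; lengths in mm; the calibration is good to about 2 mm. A picture is of the moment at which its call begins. There is no depth.
- ctrl.job_done(): hands the job in; it is judged then, once.
Trained networks look in a picture, given as the dict that the camera call returned (one of the last four; its "shot" number tells which), for a name from the list of things; names that differ only in an ending like _2 or _b are one class to them, and where a whole thing is asked for, a point or a joint stands for the part that bears it (a point fixed in the world has none). Each returns a list of dicts, best first, with "p" (0 to 1); they miss things now and then, are a little off and sometimes report something else, mostly with a low value. They report only what shows in the picture. A call takes as long as a camera call. They do not tell look-alikes from the thing itself.
- ctrl.cut_out(picture, label): "region" (480x640 bool, what is visible of it) and "location" ([column, row] in pixels, amid what is visible of it).
The state is a dict: "t": time; "joints": joint angles; "joint_vel": joint speeds; "effort": joint torques, N m; "tool_pos": TCP position; "tool_rot": TCP orientation; "contact_force": force on the tool from outside, world axes, zero at the start; "moment": the same for the moment, N m; "finger_gap": finger opening in mm; "grip_force": force on a finger pad.
Only numpy, scipy, OpenCV 4.12 (cv2) and the standard library are available. Lean on these libraries where they do the work, as an engineer would, in place of code of your own. Each camera call takes 0.05 s, during which the arm holds its last target. There are 200 camera calls.

## Working session

There is one attempt and no reset: what is moved stays moved. The work goes in short steps, Python scripts to look and compute and a tool call to move; the robot and the scene stay as the last step left them, time stands still between calls to the robot, and variables do not carry over. Pictures are saved under pics/ and viewed, at most 10 in all, crops included, and the job is handed in when it is done.

Besides the shell and the picture viewer there is one more tool, called after "Call:" as name(argument=value, ...) on one line, values as JSON. drive_tool: Moves the arm, as the interface text tells. Scaled input: -1 to 1 covers 0.03 m each way for a shift and 4 degrees each way for a turn. Its arguments: {"type":"object","properties":{"increments":{"type":"array"},"squeeze":{"type":"number"}},"required":["increments"]}

```bash
mkdir -p pics; cat > h.py <<'E'
import numpy as np, cv2
from bench import ctrl
def cam(n,save=None):
    p=ctrl.read_camera(n)
    if save: cv2.imwrite('pics/'+save,p['color'][:,:,::-1])
    return p
def K(p): return np.array([[p['fx'],0,p['cx']],[0,p['fy'],p['cy']],[0,0,1.]])
def ray(p,uv):
    n=cv2.undistortPoints(np.array([[uv]],float),K(p),np.array(p['dist'],float))[0,0]
    R=np.array(p['R']);t=np.array(p['t']); return -R.T@t, R.T@np.array([n[0],n[1],1])
def onz(p,uv,z):
    o,d=ray(p,uv); return o+d*(z-o[2])/d[2]
def proj(p,X):
    return cv2.projectPoints(np.array(X,float).reshape(-1,1,3),cv2.Rodrigues(np.array(p['R'],float))[0],np.array(p['t'],float),K(p),np.array(p['dist'],float))[0][:,0]
def tri(l):
    A=np.zeros((3,3));b=np.zeros(3)
    for p,uv in l:
        o,d=ray(p,uv);d/=np.linalg.norm(d);M=np.eye(3)-np.outer(d,d);A+=M;b+=M@o
    return np.linalg.solve(A,b)
E
python3 - <<'E'
from h import *
ims=[]
for n in ['top','side']:
    p=cam(n,n+'0.png')
    print(n,(-np.array(p['R']).T@p['t']).round(),p['fx'])
    for l in ['bracket','bracket_grip','bracket_head','bracket_claw','post_b','post_b_slot','bar1','hammer','plaster_face']:
        print(l,[(round(r['p'],2),np.round(r['location']).tolist(),int(r['region'].sum())) for r in ctrl.cut_out(p,l)])
E
```

```text
top [ 262.   16. 1407.] 604.4128767563565
bracket [(0.91, [202.0, 238.0], 1095), (0.79, [198.0, 344.0], 1080)]
bracket_grip [(0.94, [198.0, 239.0], 1058), (0.74, [200.0, 341.0], 1021)]
bracket_head [(0.92, [198.0, 345.0], 1088), (0.56, [202.0, 239.0], 989)]
bracket_claw [(0.97, [203.0, 241.0], 1104), (0.97, [201.0, 345.0], 980)]
post_b [(0.57, [290.0, 155.0], 1140)]
post_b_slot [(0.84, [289.0, 157.0], 1161)]
bar1 [(0.86, [325.0, 231.0], 712), (0.58, [327.0, 212.0], 725), (0.57, [288.0, 156.0], 1133)]
hammer [(0.83, [145.0, 169.0], 1305), (0.55, [199.0, 240.0], 1105), (0.23, [288.0, 157.0], 1042)]
plaster_face [(0.85, [492.0, 231.0], 3190)]
side [  342. -1059.   742.] 550.5085091309745
bracket [(0.65, [312.0, 212.0], 1049), (0.65, [203.0, 215.0], 980)]
bracket_grip [(0.7, [307.0, 211.0], 928), (0.62, [202.0, 217.0], 892), (0.37, [276.0, 271.0], 381)]
bracket_head [(0.76, [204.0, 216.0], 940), (0.57, [309.0, 208.0], 982)]
bracket_claw [(0.69, [204.0, 213.0], 869), (0.62, [309.0, 210.0], 917)]
post_b [(0.6, [373.0, 191.0], 896)]
post_b_slot [(0.59, [373.0, 189.0], 846), (0.42, [355.0, 183.0], 457)]
bar1 [(0.98, [320.0, 275.0], 454), (0.88, [341.0, 272.0], 380)]
hammer [(0.72, [355.0, 182.0], 591)]
plaster_face [(0.96, [345.0, 394.0], 4911)]
```

View pics/top0.png

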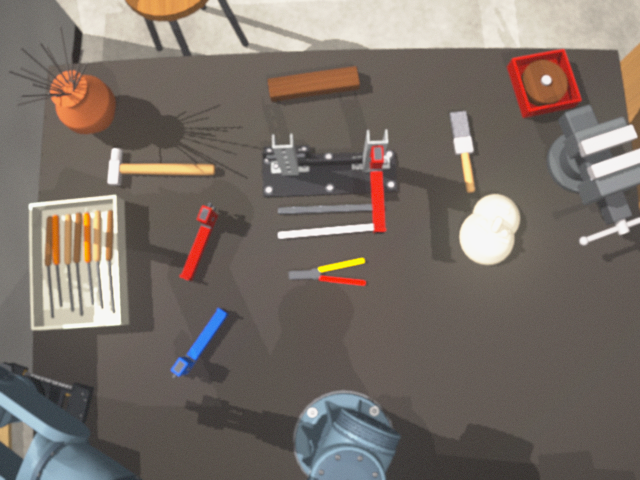

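View pics/side0.png

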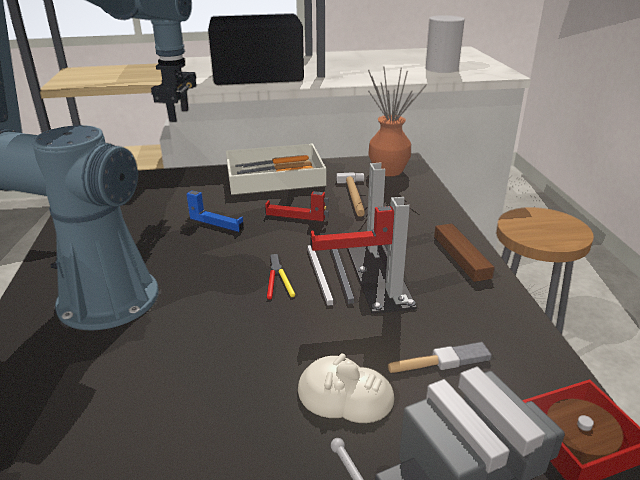

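Look-alikes in the top view: the loose red bracket (200,240) with its head at (206,213), the blue one (200,343), and the fitted red one on the right-hand upright (378,190). I choose the loose red one at (200,240). The bare upright is at (285,155). Next I fit box models to the red masks.

```bash
cat >> h.py <<'E'
from scipy.optimize import minimize
BOX=[((-170,0),(-12,12),(0,24)),((-36,0),(-12,12),(0,80)),((-170,-160),(-12,12),(24,36))]
def box(b): return np.array([[x,y,z] for x in b[0] for y in b[1] for z in b[2]],float)
def red(p):
    h=cv2.cvtColor(p['color'],cv2.COLOR_RGB2HSV)
    return (((h[...,0]<8)|(h[...,0]>172))&(h[...,1]>150)&(h[...,2]>60))
def T(x,y,z,a,X):
    c,s=np.cos(a),np.sin(a); return X@np.array([[c,s,0],[-s,c,0],[0,0,1]])+[x,y,z]
def sil(p,x,y,z,a,S=4,boxes=BOX):
    m=np.zeros((480*S,640*S),np.uint8)
    for b in boxes:
        q=proj(p,T(x,y,z,a,box(b)))
        cv2.fillConvexPoly(m,cv2.convexHull(((q+.5)*S*16).astype(np.int32)),1,shift=4)
    return cv2.resize(m*255,(640,480),interpolation=cv2.INTER_AREA)/255.
def fit(pm,v0,z=None,step=(8,8,8,.1)):
    # pm: list of (pic, mask)
    f=lambda v:sum(np.abs(sil(p,v[0],v[1],v[2] if z is None else z,v[-1])-m).sum()/m.sum() for p,m in pm)
    n=4 if z is None else 3
    st=step if z is None else (step[0],step[1],step[3])
    best=None;v=np.array(v0,float)
    for k in range(3):
        s=np.vstack([v]+[v+np.eye(n)[i]*st[i]/(k+1) for i in range(n)])
        r=minimize(f,v,method='Nelder-Mead',options=dict(initial_simplex=s,maxiter=120)); v=r.x
    return v,r.fun
def comp(m,uv,rad=90):
    n,l,s,c=cv2.connectedComponentsWithStats(m.astype(np.uint8))
    k=min((k for k in range(1,n) if s[k,4]>150),key=lambda k:np.hypot(*(c[k]-uv)))
    return (l==k).astype(float)
E
python3 - <<'E'
from h import *
t=cam('top');s=cam('side')
mt=comp(red(t),(200,240));ms=comp(red(s),(300,210))
back=onz(t,(209,205),40); end=onz(t,(187,278),15)
a0=np.arctan2(*(back-end)[[1,0]])
print(back,a0,mt.sum(),ms.sum())
v,e=fit([(t,mt),(s,ms)],[back[0],back[1],a0],z=0); print('loose',v,e)
for n,p,m in(('t',t,mt),('s',s,ms)): print(n,fit([(p,m)],v,z=0))
ma=comp(red(t),(378,190));mb=comp(red(s),(360,230))
b=onz(t,(378,146),200); print(b,ma.sum(),mb.sum())
w,e=fit([(t,ma),(s,mb)],[b[0],b[1],142,0]); print('fitted',w,e)
for n,p,m in(('t',t,ma),('s',s,mb)): print(n,fit([(p,m)],[w[0],w[1],w[3]],z=142))
c=t['color'].copy();c2=s['color'].copy()
for p,i in((t,c),(s,c2)):
  for (x,y,z,a) in((v[0],v[1],0,v[2]),tuple(w)):
    m=(sil(p,x,y,z,a)>.5).astype(np.uint8)
    cs,_=cv2.findContours(m,0,2); cv2.drawContours(i,cs,-1,(0,255,0),1)
o=np.hstack([cv2.resize(c[130:290,160:420],(400,246)),cv2.resize(c2[150:310,180:440],(400,246))])
o=cv2.resize(o,(800,492)); cv2.imwrite('pics/fit.png',o[:,:,::-1])
E
```

```text
[550.08129395 297.19821444  40.        ] -0.32732734810966413 664.0 845.0
loose [ 5.35584698e+02  2.97099790e+02 -3.87091014e-01] 0.7716900389584791
t (array([ 5.36120468e+02,  2.96624815e+02, -3.89561066e-01]), np.float64(0.6062130876446964))
s (array([ 5.35716633e+02,  2.97619077e+02, -3.79374278e-01]), np.float64(0.16245968209769115))
[631.39057522 -87.0727901  200.        ] 753.0 1548.0
fitted [ 6.24581240e+02 -8.34211519e+01  1.42816503e+02  1.11436516e-02] 0.7470177555976629
t (array([ 6.27391324e+02, -8.33394861e+01,  1.35354567e-02]), np.float64(0.5709449782569069))
s (array([ 6.24650162e+02, -8.02382974e+01,  1.03976603e-02]), np.float64(0.16535694381111615))
```

View pics/fit.png

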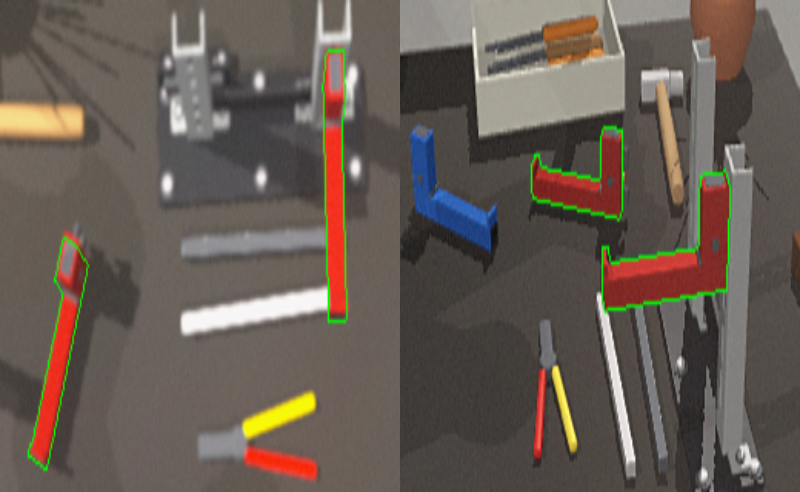

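The outlines match: loose bracket with its head at about crop (70,265), yaw −0.39; fitted bracket on the right upright. Next, plan the move to above the head.

```bash
cat >> h.py <<'E'
from scipy.spatial.transform import Rotation as Ro
def plan(pos,yaw=None,tilt=0):
    """target TCP pos (None: keep) ; yaw = direction of tool-x in world (mod pi), tool down. prints total tool increments in units"""
    o=ctrl.observe(); R=Ro.from_rotvec(o['tool_rot']); p=np.array(o['tool_pos'])
    out=R.inv().apply(np.array(pos)-p)/30
    c=R.as_matrix()[:,0]; cur=np.arctan2(c[1],c[0])
    best=None
    if yaw is not None:
        for k in(0,np.pi,-np.pi):
            x=np.array([np.cos(yaw+k),np.sin(yaw+k),0]); z=np.array([0,0,-1.]); M=np.c_[x,np.cross(z,x),z]
            r=(R.inv()*Ro.from_matrix(M)).as_rotvec()
            if best is None or np.linalg.norm(r)<np.linalg.norm(best): best=r
    print('t',round(o['t'],2),'pos',p.round(1),'yaw',round(cur,4),'z',R.as_matrix()[:,2].round(4),'q6',round(o['joints'][5],2),'shift units',out.round(3),'turn units',None if best is None else np.rad2deg(best/4).round(2),'F',np.round(o['contact_force'],1),'gap',round(o['finger_gap'],1))
E
python3 - <<'E'
from h import *
a=-.387; b=np.array([535.8,297.1]); g=b-18*np.array([np.cos(a),np.sin(a)])
print(g); plan([*g,200],a)
p=cam('wrist'); o=ctrl.observe(); R=Ro.from_rotvec(o['tool_rot'])
C=-np.array(p['R']).T@p['t']; print('cam in tool',R.inv().apply(C-np.array(o['tool_pos'])).round(),'axis',R.inv().apply(np.array(p['R'])[2]).round(2),p['fx'])
E
```

```text
[519.1311817  303.89341566]
t 1.1 pos [146.  556.1 238.7] yaw 2.8849 z [ 0. -0. -1.] q6 -0.21 shift units [-14.165  -4.975   1.291] turn units [-0.    0.    1.87] F [-0.8  0.  -0.4] gap 88.1
cam in tool [  76.   -1. -146.] axis [-0.29 -0.    0.96] 330.44109684299747
```

Call:
drive_tool(increments=[[-1, -0.35, 0, 0, 0, 0.2, 0], [-1, -0.35, 0, 0, 0, 0.2, 0], [-1, -0.35, 0, 0, 0, 0.2, 0], [-1, -0.35, 0, 0, 0, 0.2, 0], [-1, -0.35, 0, 0, 0, 0.2, 0], [-1, -0.35, 0, 0, 0, 0.2, 0], [-1, -0.35, 0, 0, 0, 0.2, 0], [-1, -0.35, 0, 0, 0, 0.2, 0], [-1, -0.35, 0, 0, 0, 0.2, 0], [-1, -0.35, 0, 0, 0, 0, 0], [-1, -0.35, 0, 0, 0, 0, 0], [-1, -0.35, 0, 0, 0, 0, 0]], squeeze=60)

```text
t: 2.65
tool_pos: [446.2, 319.8, 238.8]
tool_rot: [0.597, 3.084, 0.0]
contact_force: [-0.0, 0.6, 1.3]
finger_gap: 88.2
grip_force: 0.0
```

```bash
python3 - <<'E'
from h import *
a=-.387; b=np.array([535.8,297.1]); g=b-18*np.array([np.cos(a),np.sin(a)])
plan([*g,200],a)
E
```

```text
t 2.65 pos [446.2 319.8 238.8] yaw 2.7591 z [ 2.e-04  1.e-04 -1.e+00] q6 -0.78 shift units [-2.451  0.416  1.294] turn units [0.   0.   0.06] F [-0.   0.6  1.3] gap 88.2
```

Call:
drive_tool(increments=[[-0.8, 0.14, 0.3, 0, 0, 0.06, 0], [-0.8, 0.14, 0.3, 0, 0, 0, 0], [-0.8, 0.14, 0.3, 0, 0, 0, 0], [0, 0, 0, 0, 0, 0, 0], [0, 0, 0, 0, 0, 0, 0]])

```text
t: 3.28
tool_pos: [516.3, 305.3, 211.8]
tool_rot: [-0.603, -3.082, 0.0]
contact_force: [0.0, -0.3, -0.0]
finger_gap: 87.9
grip_force: 0.0
```

```bash
python3 - <<'E'
from h import *
p=cam('wrist')
m=red(p); cv2.imwrite('pics/w1.png',p['color'][:,:,::-1])
m=cv2.morphologyEx(m.astype(np.uint8),cv2.MORPH_CLOSE,np.ones((3,3)))
n,l,s,c=cv2.connectedComponentsWithStats(m); print([(s[k].tolist(),c[k].round()) for k in range(1,n) if s[k,4]>100])
a=-.387; b=np.array([535.8,297.1]); g=b-18*np.array([np.cos(a),np.sin(a)]); plan([*g,36],a)
i=p['color'].copy(); mm=(sil(p,b[0],b[1],0,a)>.5).astype(np.uint8); cs,_=cv2.findContours(mm,0,2); cv2.drawContours(i,cs,-1,(0,255,0),1); cv2.imwrite('pics/w1.png',i[:,:,::-1])
E
```

```text
[([301, 51, 27, 145, 3605], array([314., 121.])), ([0, 174, 42, 23, 447], array([ 18., 185.])), ([301, 201, 28, 50, 779], array([315., 222.]))]
t 3.33 pos [516.2 305.5 212.1] yaw 2.7554 z [-1.e-04  2.e-04 -1.e+00] q6 -0.85 shift units [-0.11  -0.013  5.868] turn units [ 0.   -0.    0.01] F [ 0.2 -1.1  0.2] gap 88.5
```

View pics/w1.png

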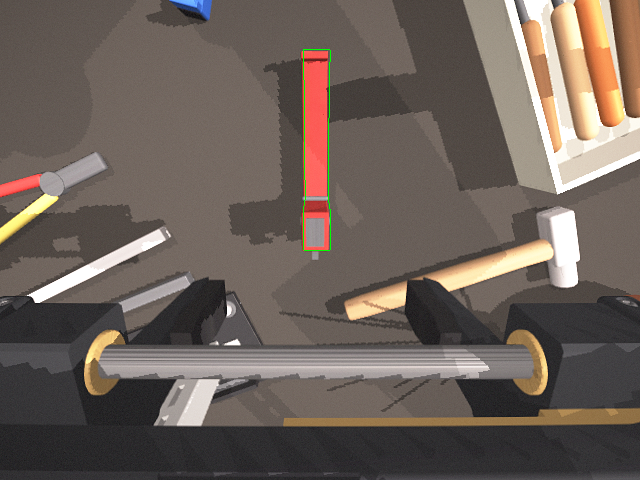

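The wrist view shows the red bracket on the model outline, head at (315,232), and the hammer handle end at (350,305), clear of the fingers. Descend and grip.

Call:
drive_tool(increments=[[-0.11, 0, 1, 0, 0, 0, 0], [0, 0, 1, 0, 0, 0, 0], [0, 0, 1, 0, 0, 0, 0], [0, 0, 1, 0, 0, 0, 0], [0, 0, 1, 0, 0, 0, 0], [0, 0, 0.86, 0, 0, 0, 0], [0, 0, 0, 0, 0, 0, 0], [0, 0, 0, 0, 0, 0, 1], [0, 0, 0, 0, 0, 0, 1], [0, 0, 0, 0, 0, 0, 1], [0, 0, 0, 0, 0, 0, 1], [0, 0, 0, 0, 0, 0, 1]], squeeze=60)

```text
t: 4.82
tool_pos: [520.1, 303.9, 36.1]
tool_rot: [0.604, 3.083, 0.0]
contact_force: [0.4, -0.7, -0.4]
finger_gap: 40.3
grip_force: 0.0
```

Call:
drive_tool(increments=[[0, 0, 0, 0, 0, 0, 1], [0, 0, 0, 0, 0, 0, 1], [0, 0, 0, 0, 0, 0, 1]])

```text
t: 5.2
tool_pos: [519.9, 303.8, 35.8]
tool_rot: [-0.604, -3.083, 0.0]
contact_force: [-0.1, -0.8, -0.0]
finger_gap: 23.7
grip_force: 60.0
```

```bash
python3 - <<'E'
from h import *
plan([516,305,250],-.387)
p=cam('wrist'); m=red(p)
n,l,s,c=cv2.connectedComponentsWithStats(m.astype(np.uint8)); print([(s[k].tolist(),c[k].round()) for k in range(1,n) if s[k,4]>100])
E
```

```text
t 5.2 pos [519.9 303.8  35.8] yaw 2.7549 z [-2.e-04 -2.e-04 -1.e+00] q6 -0.85 shift units [ 0.138 -0.014 -7.139] turn units [-0. -0.  0.] F [-0.1 -0.8 -0. ] gap 23.7
[([286, 0, 11, 249, 502], array([289., 105.])), ([282, 259, 68, 86, 4034], array([315., 296.])), ([285, 380, 62, 15, 519], array([315., 389.]))]
```

Call:
drive_tool(increments=[[0, 0, -0.3, 0, 0, 0, 1], [0, 0, -0.6, 0, 0, 0, 1], [0, 0, -1, 0, 0, 0, 1], [0, 0, -1, 0, 0, 0, 1], [0, 0, -1, 0, 0, -0.5, 1], [0, 0, -1, 0, 0, -1, 1], [0, 0, -1, 0, 0, -1, 1], [0, 0, -1, 0, 0, -1, 1], [0, 0, -1, 0, 0, -1, 1], [0, 0, -1, 0, 0, -0.7, 1], [0, 0, -0.6, 0, 0, -0.5, 1]])

```text
t: 6.62
tool_pos: [520.1, 304.0, 323.7]
tool_rot: [-0.02, 3.139, 0.001]
contact_force: [0.3, 0.6, -4.1]
finger_gap: 23.7
grip_force: 60.0
```

```bash
python3 - <<'E'
from h import *
plan([520,200,320],.011)
E
```

```text
t 6.62 pos [520.1 304.  323.7] yaw -3.1288 z [ 0.0027  0.001  -1.    ] q6 -1.25 shift units [ 0.049 -3.467  0.119] turn units [0.01 0.04 0.03] F [ 0.3  0.6 -4.1] gap 23.7
```

Call:
drive_tool(increments=[[0, -0.7, 0, 0, 0, 0.03, 1], [0, -0.9, 0, 0, 0, 0, 1], [0, -0.9, 0, 0, 0, 0, 1], [0, -0.9, 0, 0, 0, 0, 1], [0, 0, 0, 0, 0, 0, 1], [0, 0, 0, 0, 0, 0, 1]])

```text
t: 7.38
tool_pos: [520.5, 201.5, 320.1]
tool_rot: [0.013, -3.14, -0.0]
contact_force: [0.7, 0.3, -5.2]
finger_gap: 23.9
grip_force: 60.0
```

```bash
python3 - <<'E'
from h import *
p=cam('wrist','w2.png')
for l in ['post_b','bracket_claw']: print(l,[(round(r['p'],2),np.round(r['location']).tolist(),int(r['region'].sum())) for r in ctrl.cut_out(p,l)])
plan([520,200,320],.011)
o=ctrl.observe(); tp=o['tool_pos']; R=Ro.from_rotvec(o['tool_rot']).as_matrix()
# predicted bar outline in the hand
X=np.array([[-170,-12,0],[-170,12,0],[-170,-12,36],[-170,12,36],[-40,-12,24],[-40,12,24],[0,-12,80],[0,12,80]],float)
W=T(tp[0]+17*1,tp[1],tp[2]-35.8,np.arctan2(-R[1,0],-R[0,0]),X); print(proj(p,W).round(1))
m=red(p); 
for r in (100,150,200): c=np.where(m[r,250:400])[0]; print(r,c.min()+250 if len(c) else None,c.max()+250 if len(c) else None)
E
```

```text
post_b []
bracket_claw [(0.66, [382.0, 6.0], 429), (0.63, [317.0, 184.0], 19929)]
t 7.53 pos [520.7 202.4 320.6] yaw -3.1318 z [-6.e-04  1.e-04 -1.e+00] q6 -1.42 shift units [ 0.025 -0.078  0.019] turn units [ 0.   -0.01 -0.02] F [ 0.5  0.1 -4.8] gap 23.4
[[291.2 -35.5]
 [343.  -35.7]
 [284.2 -85. ]
 [351.  -85.1]
 [293.8 247. ]
 [341.4 246.9]
 [286.9 394.9]
 [350.4 394.7]]
100 289 341
150 290 340
200 291 339
```

View pics/w2.png

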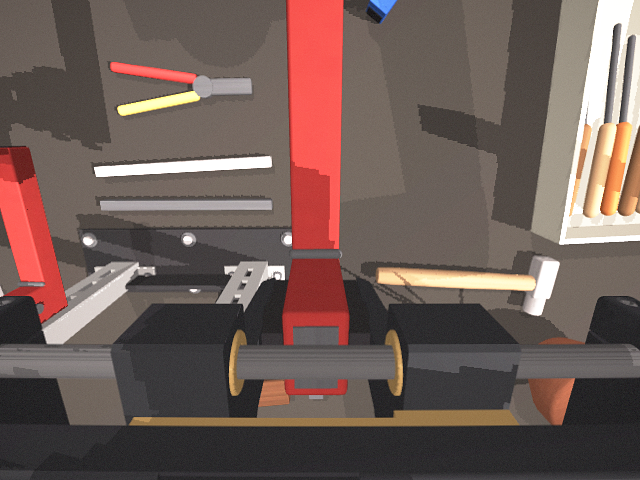

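The wrist view shows the bracket in hand (bar at columns 289–341) and the bare upright at (240,290), its upper end hidden by the gripper. Moving forward will bring it higher in the picture.

Call:
drive_tool(increments=[[-0.6, 0, 0, 0, 0, -0.02, 1], [-1, 0, 0, 0, 0, 0, 1], [-0.7, 0, 0, 0, 0, 0, 1], [0, 0, 0, 0, 0, 0, 1], [0, 0, 0, 0, 0, 0, 1], [0, 0, 0, 0, 0, 0, 1]])

```text
t: 8.28
tool_pos: [589.3, 203.0, 321.0]
tool_rot: [0.018, -3.141, -0.0]
contact_force: [-1.1, -0.7, -4.9]
finger_gap: 23.5
grip_force: 60.0
```

```bash
python3 - <<'E'
from h import *
import pickle
p=cam('wrist'); pickle.dump((p,ctrl.observe()),open('w3.pkl','wb'))
plan([520,200,320],.011)
o=cv2.resize(p['color'][140:340,80:300],None,fx=3,fy=3,interpolation=cv2.INTER_CUBIC); cv2.imwrite('pics/w3.png',o[:,:,::-1])
m=red(p)
for r in (50,100,150): c=np.where(m[r,250:400])[0]; print(r,c.min()+250,c.max()+250)
E
```

```text
t 8.32 pos [589.4 202.9 321.1] yaw -3.1304 z [ 1.e-04  0.e+00 -1.e+00] q6 -1.44 shift units [ 2.313 -0.07   0.037] turn units [0. 0. 0.] F [-0.4  0.5 -4.4] gap 23.7
50 287 342
100 289 341
150 290 340
```

View pics/w3.png

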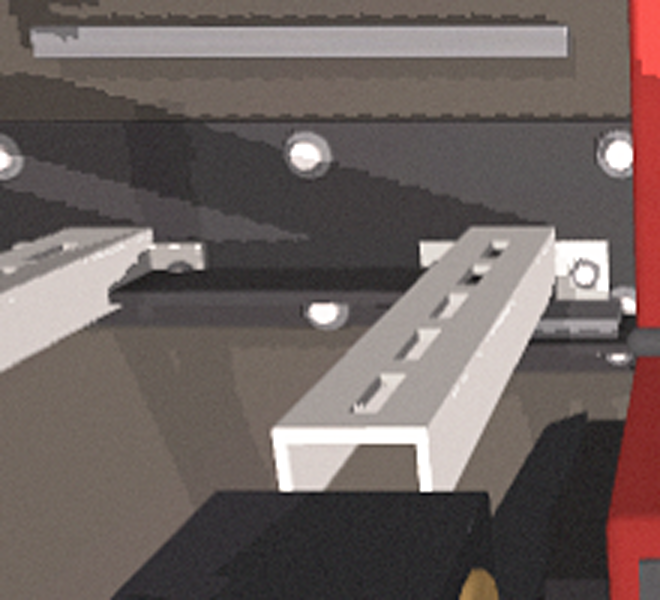

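```bash
cat > f.py <<'E'
from h import *
import pickle
from scipy.optimize import least_squares
p,o=pickle.load(open('w3.pkl','rb'))
tp=np.array(o['tool_pos']); R=Ro.from_rotvec(o['tool_rot']).as_matrix(); a=np.arctan2(-R[1,0],-R[0,0])
for r,zz in((50,24),(100,24),(150,24)):
    # predicted columns of bar top edges at that row
    xs=np.linspace(-165,-40,60)
    L=[np.interp(r,*zip(*sorted((q[1],q[0]) for q in proj(p,T(tp[0]+17,tp[1],tp[2]-35.8,a,np.c_[xs,np.full(60,s),np.full(60,24.)]))))) for s in(-12,12)]
    print(r,np.round(L,1))
f=lambda u,v:((u+.5)/3-.5+80,(v+.5)/3-.5+140)
pts=[(273,428,-20,228),(428,428,20,228),(470,228,-20,0),(555,228,20,0),(391.5,375,0,190),(366,411,0,218),(430,330,0,150),(411,360,0,178)]
uv=np.array([f(q[0],q[1]) for q in pts]); X=np.array([[0,q[2],q[3]] for q in pts],float)
for du in(0,2.0):
    g=lambda v:(proj(p,T(v[0],v[1],8+v[2],v[3],X))-uv+[du,0]).ravel() if False else (proj(p,T(v[0],v[1],8+v[2],v[3],X))-[du,0]-uv).ravel()
    s=least_squares(g,[623,117,0,.01],loss='soft_l1'); print(du,s.x.round(3)); print(s.fun.reshape(-1,2).round(1).tolist())
E
python3 f.py
```

```text
50 [287.7 343.8]
100 [288.8 342.7]
150 [289.9 341.7]
0 [ 6.24392e+02  1.09248e+02 -6.83600e+00  9.00000e-03]
[[0.8, -0.0], [-0.3, 0.1], [0.6, -0.3], [-0.1, -0.2], [1.1, -0.3], [-0.7, 0.5], [0.1, 0.0], [-1.6, -0.1]]
2.0 [ 6.23586e+02  1.11739e+02 -4.91500e+00  1.00000e-02]
[[0.9, 0.1], [0.1, 0.2], [0.0, -0.5], [-0.6, -0.5], [1.1, -0.3], [-0.6, 0.6], [-0.0, -0.1], [-1.6, -0.1]]
```

Call:
drive_tool(increments=[[0.7, 0, 0, 0, 0, 0, 1], [0.3, -0.6, 0, 0, 0, 0, 1], [0, -0.8, 0.2, 0, 0, 0, 1], [0, -0.8, 0.4, 0, 0, 0, 1], [0, -0.6, 0.8, 0, 0, 0, 1], [0, -0.27, 0.8, 0, 0, 0, 1], [0, 0, 0.8, 0, 0, 0, 1], [0, 0, 0.8, 0, 0, 0, 1], [0, 0, 0.6, 0, 0, 0, 1], [0, 0, 0, 0, 0, 0, 1], [0, 0, 0, 0, 0, 0, 1]])

```text
t: 9.7
tool_pos: [561.6, 110.0, 190.0]
tool_rot: [-0.017, 3.14, -0.0]
contact_force: [1.5, 0.0, -3.9]
finger_gap: 23.5
grip_force: 60.0
```

```bash
python3 - <<'E'
from h import *
s=cam('side');t=cam('top')
plan([567,110.8,188],.0105)
o=ctrl.observe(); tp=o['tool_pos']
ms=red(s).astype(np.uint8)
i=s['color'].copy()
mm=(sil(s,tp[0]+17,tp[1],tp[2]-35.8,.0105)>.5).astype(np.uint8); cs,_=cv2.findContours(mm,0,2); cv2.drawContours(i,cs,-1,(0,255,0),1)
# post outline both
for (x,y,dz) in((623.6,110.8,-3),(622.6+2,-83,0)):
    q=proj(s,T(x,y,8+dz,.0105,np.array([[0,-20,0],[0,-20,228],[0,20,228],[0,20,0]],float))); cv2.polylines(i,[np.round(q).astype(int)],True,(255,255,0),1); print(q.round(1).tolist())
o=cv2.resize(i[140:320,270:430],None,fx=3.3,fy=3.3,interpolation=cv2.INTER_CUBIC); cv2.imwrite('pics/s1.png',o[:,:,::-1])
i=t['color'].copy()
E
```

```text
t 9.8 pos [561.8 110.2 190.3] yaw -3.1308 z [ 2.3e-03 -1.0e-04 -1.0e+00] q6 -1.6 shift units [-0.174  0.019  0.076] turn units [-0.    0.03  0.  ] F [ 0.   0.6 -5.8] gap 23.5
[[370.0, 253.2], [373.8, 169.5], [369.9, 162.9], [366.5, 245.1]]
[[389.3, 297.8], [395.8, 206.2], [390.6, 197.5], [384.8, 287.4]]
```

View pics/s1.png

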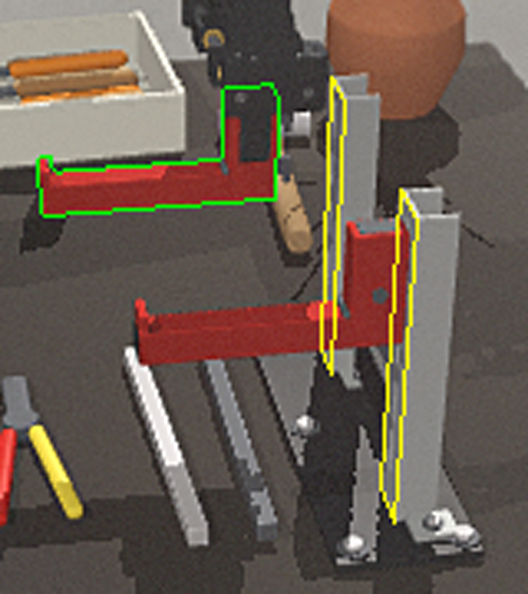

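Call:
drive_tool(increments=[[-0.3, 0.02, 0.08, 0, 0.03, 0, 1], [-0.4, 0, 0, 0, 0, 0, 1], [-0.2, 0, 0, 0, 0, 0, 1], [0, 0, 0, 0, 0, 0, 1], [0, 0, 0, 0, 0, 0, 1]])

```text
t: 10.42
tool_pos: [587.7, 111.1, 186.2]
tool_rot: [0.017, -3.139, -0.0]
contact_force: [-0.0, 0.4, -4.2]
finger_gap: 23.6
grip_force: 60.0
```

Call:
drive_tool(increments=[[-0.08, 0, 0, 0, 0, 0, 1], [-0.08, 0, 0, 0, 0, 0, 1], [0, 0, 0, 0, 0, 0, 1]])

```text
t: 10.8
tool_pos: [592.9, 111.1, 186.5]
tool_rot: [0.017, -3.14, 0.0]
contact_force: [-0.4, -0.3, -4.5]
finger_gap: 23.5
grip_force: 60.0
```

```bash
python3 -c "
from h import *
plan([607,110.8,187.8],.0105)"
```

```text
t 10.8 pos [592.9 111.1 186.5] yaw -3.131 z [-0.0019 -0.     -1.    ] q6 -1.59 shift units [-0.47  -0.015 -0.043] turn units [ 0.   -0.03  0.  ] F [-0.4 -0.3 -4.5] gap 23.5
```

Call:
drive_tool(increments=[[-0.03, 0, -0.04, 0, -0.02, 0, 1], [-0.03, 0, 0, 0, 0, 0, 1], [-0.03, 0, 0, 0, 0, 0, 1], [0, 0, 0, 0, 0, 0, 1]])

```text
t: 11.3
tool_pos: [595.5, 111.1, 187.7]
tool_rot: [0.017, -3.141, 0.0]
contact_force: [0.2, 0.2, -5.5]
finger_gap: 23.6
grip_force: 60.0
```

Call:
drive_tool(increments=[[-0.03, 0, 0, 0, 0, 0, 1], [-0.03, 0, 0, 0, 0, 0, 1], [0, 0, 0, 0, 0, 0, 1]])

```text
t: 11.68
tool_pos: [597.3, 111.1, 187.6]
tool_rot: [0.017, -3.141, 0.0]
contact_force: [0.1, -0.5, -4.3]
finger_gap: 23.3
grip_force: 60.0
```

Call:
drive_tool(increments=[[-0.03, 0, 0, 0, 0, 0, 1], [-0.03, 0, 0, 0, 0, 0, 1], [0, 0, 0, 0, 0, 0, 1]])

```text
t: 12.05
tool_pos: [599.1, 111.1, 187.6]
tool_rot: [0.017, -3.141, 0.0]
contact_force: [-0.6, -0.1, -5.3]
finger_gap: 23.5
grip_force: 60.0
```

Call:
drive_tool(increments=[[-0.03, 0, 0, 0, 0, 0, 1], [-0.03, 0, 0, 0, 0, 0, 1], [0, 0, 0, 0, 0, 0, 1]])

```text
t: 12.42
tool_pos: [599.8, 111.2, 187.6]
tool_rot: [0.017, -3.138, 0.0]
contact_force: [-5.5, -0.7, -0.5]
finger_gap: 23.5
grip_force: 60.0
```

Call:
drive_tool(increments=[[-0.03, 0, 0, 0, 0, 0, 1], [-0.03, 0, 0, 0, 0, 0, 1], [0, 0, 0, 0, 0, 0, 1]])

```text
t: 12.8
tool_pos: [601.3, 111.2, 187.6]
tool_rot: [0.017, -3.138, 0.0]
contact_force: [-7.3, -0.6, -0.1]
finger_gap: 23.6
grip_force: 60.0
```

Call:
drive_tool(increments=[[-0.03, 0, 0, 0, 0, 0, 1], [-0.03, 0, 0, 0, 0, 0, 1], [0, 0, 0, 0, 0, 0, 1]])

```text
t: 13.18
tool_pos: [602.8, 111.3, 187.5]
tool_rot: [0.017, -3.137, 0.0]
contact_force: [-7.9, -0.8, 1.2]
finger_gap: 23.7
grip_force: 60.0
```

Call:
drive_tool(increments=[[-0.03, 0, 0, 0, 0, 0, 1], [-0.03, 0, 0, 0, 0, 0, 1], [0, 0, 0, 0, 0, 0, 1]])

```text
t: 13.55
tool_pos: [604.3, 111.3, 187.5]
tool_rot: [0.017, -3.136, 0.0]
contact_force: [-9.3, -0.6, 1.4]
finger_gap: 23.5
grip_force: 60.0
```

```bash
python3 -c "
from h import *
plan([607,111,187.8],.0105); print(ctrl.observe()['moment'])"
```

```text
t 13.55 pos [604.3 111.3 187.5] yaw -3.1306 z [-5.5e-03 -3.0e-04 -1.0e+00] q6 -1.59 shift units [-0.09  -0.012 -0.009] turn units [-0.   -0.08  0.01] F [-9.3 -0.6  1.4] gap 23.5
[-0.12120934  1.44559822 -0.01144541]
```

Call:
drive_tool(increments=[[-0.03, 0, 0, 0, 0, 0, 1], [-0.03, 0, 0, 0, 0, 0, 1], [0, 0, 0, 0, 0, 0, 1]])

```text
t: 13.92
tool_pos: [605.4, 111.3, 187.6]
tool_rot: [0.017, -3.134, 0.001]
contact_force: [-12.9, -1.5, 3.6]
finger_gap: 23.5
grip_force: 60.0
```

Call:
drive_tool(increments=[[-0.03, 0, 0, 0, 0, 0, 1], [-0.03, 0, 0, 0, 0, 0, 1], [0, 0, 0, 0, 0, 0, 1]])

```text
t: 14.3
tool_pos: [605.9, 111.4, 187.5]
tool_rot: [0.017, -3.131, 0.001]
contact_force: [-20.5, -1.3, 7.9]
finger_gap: 23.4
grip_force: 60.0
```

Call:
drive_tool(increments=[[0, 0, 0.05, 0, 0, 0, 1], [0, 0, 0.05, 0, 0, 0, 1], [0, 0, 0, 0, 0, 0, 1]])

```text
t: 14.68
tool_pos: [605.8, 111.6, 184.1]
tool_rot: [0.018, -3.131, 0.0]
contact_force: [-18.8, 0.3, 5.0]
finger_gap: 23.7
grip_force: 60.0
```

Call:
drive_tool(increments=[[0, 0, 0.05, 0, 0, 0, 1], [0, 0, 0.05, 0, 0, 0, 1], [0, 0, 0, 0, 0, 0, 1]])

```text
t: 15.05
tool_pos: [605.7, 111.6, 181.0]
tool_rot: [0.018, -3.131, 0.0]
contact_force: [-18.7, -0.2, 4.4]
finger_gap: 23.5
grip_force: 60.0
```

Sliding down freely with the back pressed on. Continue.

Call:
drive_tool(increments=[[0, 0, 0.04, 0, 0, 0, 1], [0, 0, 0.04, 0, 0, 0, 1], [0, 0, 0, 0, 0, 0, 1]])

```text
t: 15.42
tool_pos: [605.7, 111.5, 178.8]
tool_rot: [0.018, -3.131, 0.0]
contact_force: [-18.4, -1.4, 5.7]
finger_gap: 23.5
grip_force: 60.0
```

Call:
drive_tool(increments=[[0, 0, 0.03, 0, 0, 0, 1], [0, 0, 0.03, 0, 0, 0, 1], [0, 0, 0, 0, 0, 0, 1]])

```text
t: 15.8
tool_pos: [605.7, 111.5, 177.0]
tool_rot: [0.018, -3.131, 0.0]
contact_force: [-18.9, -0.3, 5.7]
finger_gap: 23.6
grip_force: 60.0
```

```bash
python3 -c "
from h import *
plan([607,111,175],.0105); print(ctrl.observe()['moment'])"
```

```text
t 15.8 pos [605.7 111.5 177. ] yaw -3.1304 z [-1.040e-02 -4.000e-04 -9.999e-01] q6 -1.59 shift units [-0.042 -0.018  0.066] turn units [-0.   -0.15  0.01] F [-18.9  -0.3   5.7] gap 23.6
[-0.08494847  2.5308988  -0.01906818]
```

Call:
drive_tool(increments=[[0, 0, 0.03, 0, 0, 0, 1], [0, 0, 0.02, 0, 0, 0, 1], [0, 0, 0, 0, 0, 0, 1]])

```text
t: 16.18
tool_pos: [605.8, 111.6, 175.9]
tool_rot: [0.018, -3.131, 0.001]
contact_force: [-20.0, -0.9, 7.6]
finger_gap: 23.2
grip_force: 60.0
```

Call:
drive_tool(increments=[[0, 0, 0.02, 0, 0, 0, 1], [0, 0, 0.02, 0, 0, 0, 1], [0, 0, 0, 0, 0, 0, 1]])

```text
t: 16.55
tool_pos: [605.8, 111.5, 175.0]
tool_rot: [0.018, -3.131, 0.001]
contact_force: [-20.3, -0.7, 9.9]
finger_gap: 23.5
grip_force: 60.0
```

Call:
drive_tool(increments=[[0, 0, 0.02, 0, 0, 0, 1], [0, 0, 0.02, 0, 0, 0, 1], [0, 0, 0, 0, 0, 0, 1]])

```text
t: 16.92
tool_pos: [606.0, 111.6, 175.0]
tool_rot: [0.018, -3.132, 0.001]
contact_force: [-23.3, -1.4, 15.2]
finger_gap: 23.9
grip_force: 60.0
```

Call:
drive_tool(increments=[[0, 0, 0.03, 0, 0, 0, 1], [0, 0, 0.03, 0, 0, 0, 1], [0, 0, 0, 0, 0, 0, 1]])

```text
t: 17.3
tool_pos: [606.2, 111.6, 174.8]
tool_rot: [0.018, -3.133, 0.001]
contact_force: [-26.1, -1.0, 23.8]
finger_gap: 23.8
grip_force: 60.0
```

Call:
drive_tool(increments=[[0, 0, 0.03, 0, 0, 0, 1], [0, 0, 0.02, 0, 0, 0, 1], [0, 0, 0, 0, 0, 0, 1]])

```text
t: 17.68
tool_pos: [606.4, 111.6, 174.7]
tool_rot: [0.018, -3.134, 0.001]
contact_force: [-30.1, -0.6, 31.9]
finger_gap: 23.7
grip_force: 60.0
```

Call:
drive_tool(increments=[[0.05, 0, -0.07, 0, 0, 0, 1], [0.05, 0, -0.07, 0, 0, 0, 1], [0.03, 0, -0.04, 0, 0, 0, 1], [0, 0, 0, 0, 0, 0, 1]])

```text
t: 18.18
tool_pos: [604.7, 111.5, 175.1]
tool_rot: [0.017, -3.138, -0.0]
contact_force: [-7.0, 0.3, -3.6]
finger_gap: 23.6
grip_force: 60.0
```

Call:
drive_tool(increments=[[0, 0, -0.04, 0, 0, 0, 1], [0, 0, -0.04, 0, 0, 0, 1], [0, 0, 0, 0, 0, 0, 1]])

```text
t: 18.55
tool_pos: [604.7, 111.3, 177.0]
tool_rot: [0.017, -3.137, -0.0]
contact_force: [-5.2, 0.1, -7.2]
finger_gap: 23.5
grip_force: 60.0
```

Call:
drive_tool(increments=[[0, 0, -0.03, 0, 0, 0, 1], [0, 0, -0.03, 0, 0, 0, 1], [0, 0, 0, 0, 0, 0, 1]])

```text
t: 18.92
tool_pos: [604.4, 111.3, 177.6]
tool_rot: [0.017, -3.137, -0.0]
contact_force: [-3.7, 0.1, -20.9]
finger_gap: 23.5
grip_force: 60.0
```

Lifting is blocked, so the tongue is locked. Seat it again, release and retreat upward.

Call:
drive_tool(increments=[[-0.03, 0, 0.08, 0, 0, 0, 1], [0, 0, 0.08, 0, 0, 0, 1], [0, 0, 0.03, 0, 0, 0, 1], [0, 0, 0, 0, 0, 0, 1], [0, 0, 0, 0, 0, 0, 1]])

```text
t: 19.55
tool_pos: [605.5, 111.4, 176.7]
tool_rot: [0.017, -3.138, 0.001]
contact_force: [-17.7, -1.0, 4.5]
finger_gap: 23.2
grip_force: 60.0
```

Call:
drive_tool(increments=[[0, 0, 0, 0, 0, 0, 0.3], [0, 0, 0, 0, 0, 0, 0.3], [0, 0, 0, 0, 0, 0, 0.3], [0, 0, 0, 0, 0, 0, 0.3], [0, 0, 0, 0, 0, 0, 0.3], [0, 0, 0, 0, 0, 0, 0.3]])

```text
t: 20.3
tool_pos: [606.8, 111.2, 174.0]
tool_rot: [0.017, -3.141, -0.0]
contact_force: [-0.2, -1.1, 0.5]
finger_gap: 61.5
grip_force: 0.0
```

Call:
drive_tool(increments=[[0, 0, -0.3, 0, 0, 0, 0.3], [0, 0, -0.6, 0, 0, 0, 0.3], [0, 0, -1, 0, 0, 0, 0.3], [0, 0, -1, 0, 0, 0, 0.3], [0, 0, -1, 0, 0, 0, 0.3], [0, 0, 0, 0, 0, 0, 0.3], [0, 0, 0, 0, 0, 0, 0.3]])

```text
t: 21.18
tool_pos: [606.6, 111.3, 291.0]
tool_rot: [0.017, -3.141, -0.0]
contact_force: [0.3, -0.6, 0.3]
finger_gap: 61.5
grip_force: 0.0
```

```bash
python3 - <<'E'
from h import *
p=cam('wrist');s=cam('side'); plan([0,0,0])
a=cv2.resize(s['color'][140:320,270:430],(533,600),interpolation=cv2.INTER_CUBIC)
i=s['color'].copy()
mm=(sil(s,622.9,111.4,139.2,.0105)>.5).astype(np.uint8); cs,_=cv2.findContours(mm,0,2); cv2.drawContours(i,cs,-1,(0,255,0),1)
b=cv2.resize(i[150:240,300:400],(266,240),interpolation=cv2.INTER_CUBIC); c=cv2.resize(p['color'],(266,200))
r=np.vstack([b,c,np.zeros((160,266,3),np.uint8)])
cv2.imwrite('pics/end.png',np.hstack([a,r])[:,:,::-1])
E
```

```text
t 21.27 pos [606.2 111.2 289.8] yaw -3.131 z [-0.003  0.    -1.   ] q6 -1.59 shift units [20.216 -3.495  9.72 ] turn units None F [-0.2 -0.4  0.1] gap 61.7
```

View pics/end.png

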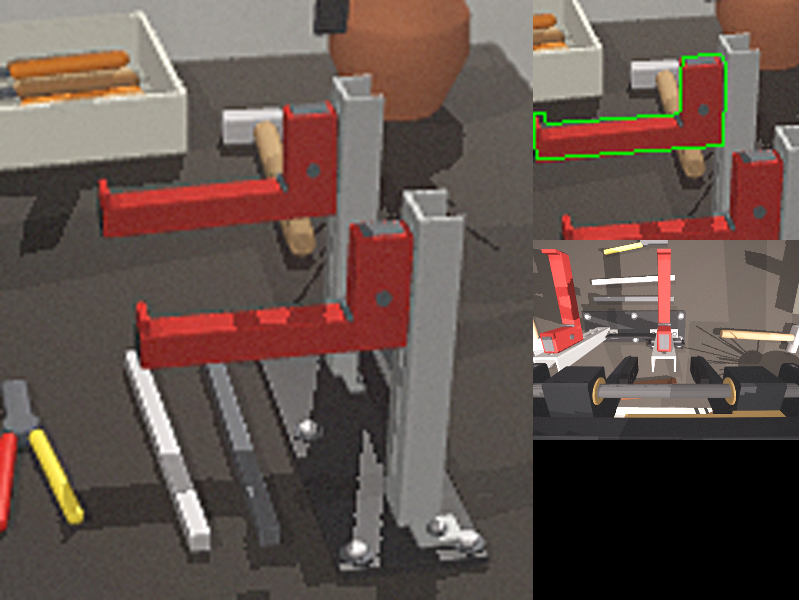

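The side view shows the bracket seated in the bare upright, head at about (310,170), with its outline matching. A small press on the head top will make sure it is fully home.

Call:
drive_tool(increments=[[0, 0, 0, 0, 0, 0, 1], [0, 0, 0, 0, 0, 0, 1], [0, 0, 0, 0, 0, 0, 1], [0, 0, 0, 0, 0, 0, 1], [0, 0, 0, 0, 0, 0, 1], [0, 0, 0, 0, 0, 0, 1], [0, 0, 0.8, 0, 0, 0, 1], [0, 0, 0.8, 0, 0, 0, 1], [0, 0, 0.4, 0, 0, 0, 1], [0, 0, 0.1, 0, 0, 0, 1], [0, 0, 0, 0, 0, 0, 1], [0, 0, 0, 0, 0, 0, 1]], squeeze=10)

```text
t: 22.78
tool_pos: [607.5, 111.3, 229.3]
tool_rot: [-0.017, 3.14, -0.0]
contact_force: [-0.5, -0.3, 0.4]
finger_gap: 0.6
grip_force: 0.0
```

Call:
drive_tool(increments=[[0, 0, 0.06, 0, 0, 0, 1], [0, 0, 0.06, 0, 0, 0, 1], [0, 0, 0, 0, 0, 0, 1]])

```text
t: 23.15
tool_pos: [606.7, 111.3, 224.4]
tool_rot: [0.017, -3.141, -0.0]
contact_force: [-0.2, -0.8, -0.2]
finger_gap: 0.3
grip_force: 0.0
```

Call:
drive_tool(increments=[[0, 0, 0.06, 0, 0, 0, 1], [0, 0, 0.06, 0, 0, 0, 1], [0, 0, 0, 0, 0, 0, 1]])

```text
t: 23.52
tool_pos: [606.7, 111.2, 220.7]
tool_rot: [0.017, -3.14, 0.0]
contact_force: [0.2, -0.4, 0.6]
finger_gap: 0.1
grip_force: 0.0
```

Call:
drive_tool(increments=[[0, 0, 0.05, 0, 0, 0, 1], [0, 0, 0.05, 0, 0, 0, 1], [0, 0, 0, 0, 0, 0, 1]])

```text
t: 23.9
tool_pos: [607.2, 111.3, 219.1]
tool_rot: [-0.017, 3.141, -0.0]
contact_force: [-2.1, 0.5, 4.5]
finger_gap: 0.6
grip_force: 2.6
```

Call:
drive_tool(increments=[[0, 0, 0.05, 0, 0, 0, 1], [0, 0, 0.05, 0, 0, 0, 1], [0, 0, 0, 0, 0, 0, 1]])

```text
t: 24.28
tool_pos: [607.8, 111.3, 218.8]
tool_rot: [-0.017, 3.138, -0.0]
contact_force: [-6.9, -0.4, 17.7]
finger_gap: 0.4
grip_force: 8.7
```

Call:
drive_tool(increments=[[0, 0, -0.4, 0, 0, 0, 1], [0, 0, -0.8, 0, 0, 0, 1], [0, 0, -1, 0, 0, 0, 1], [0, 0, -1, 0, 0, 0, 1], [0, 0, 0, 0, 0, 0, 1], [0, 0, 0, 0, 0, 0, 1], [0, 0, 0, 0, 0, 0, 1]])

```text
t: 25.15
tool_pos: [606.2, 111.2, 309.1]
tool_rot: [0.016, -3.138, -0.0]
contact_force: [1.3, -0.1, -0.4]
finger_gap: 0.2
grip_force: 0.0
```

```bash
python3 - <<'E'
from h import *
s=cam('side'); m=comp(red(s),(310,195)); print(fit([(s,m)],[622.9,111.4,139.2,.01])); plan([0,0,0]); print(ctrl.job_done())
E
```

```text
(array([6.28110485e+02, 1.50431899e+02, 1.19491579e+02, 5.57672505e-02]), np.float64(0.14805435038509399))
t 25.2 pos [606.3 111.2 309.2] yaw -3.131 z [-0.0035  0.     -1.    ] q6 -1.59 shift units [20.211 -3.495 10.378] turn units None F [-0.2 -0.4 -0.7] gap 0.2
the job is handed in; nothing more can be done
None
```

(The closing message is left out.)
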